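Roll a bottle into the V cradle and set it against the end plate

TASK

A white bottle lies on its side on the bench in front of a steel V cradle. Without gripping or lifting it, roll it with the fingers up the ramp and over the lip into the cradle's groove, then push gently on its capped end so that it slides along the groove until its base rests against the end plate, and leave it lying there. Do not disturb the two small upright bottles or the timer.

Things in the scene. Friction and masses are not known exactly. Their poses are not given: they have to be found in the camera images.
- bottle: white plastic bottle with a blue cap, loose, lying at -x of the cradle's ramp, axis within 6 degrees of the groove's, base towards the end plate's side: a cylinder 46 mm across and 78 mm long, then a 28 mm wide cap, 90 mm overall; 0.10 to 0.21 kg; rolls easily. Origin: centre of its flat base; z axis from base to cap; x axis points up at the start and turns as it rolls
- bottle_mid (a point): point on the bottle's axis, halfway along its 78 mm cylindrical part (39 mm from the base)
- cap_end (a point): centre of the outer face of the bottle's cap, on its axis, 90 mm from the base
- cradle: fixed V cradle of bare folded steel sheet. Origin: on the bench under the bottom line of the V. x: the way the bottle is to be rolled; y: along the groove, towards the end plate; z up. Ramp from the bench at x=-90 to the lip at x=-20 mm, bottom of the V at x=0 (3 mm high), then 45 degrees up to a rear wall 55 mm high at x=30; foot to x=61. Ramp and groove: y=-68 to +62 mm
- cradle_seat (a point): where the centre of the seated bottle's base lies: on the inner face of the upright end plate that closes the groove's +y end (y=62; plate 6 mm thick, 58 mm high, x=-29 to +33 mm). In the cradle's frame x=-5.3, y=62, z=30.2 mm. The seated bottle's axis runs from here along the cradle's -y, cap towards the open -y end
- cradle_lip (a point): middle of the lip's crest between ramp and groove, 11.5 mm above the bench; in the cradle's frame x=-20, y=-3 mm
- amber_bottle: bystander: brown upright bottle, 40 mm in diameter, 82 mm high, loose; origin at the centre of its base
- dropper_bottle: bystander: small white upright dropper bottle with a green pointed cap, 30 mm in diameter, 75 mm high, loose; origin at the centre of its base
- timer: bystander: flat white bench timer with three buttons, 59 x 66 x 22 mm, loose; origin at the centre of its underside. The black hand-scanner on a gooseneck stand near it is fixed furniture, 200 mm high: pass over or round it
Not all that is in view belongs to the job. There is more than one size of the bottle; the job needs the larger.

How it is judged:
By the outcome, as a careful person would: the job done as asked, in the order asked, and still so for the second after the job is handed in, with the robot touching nothing.
It also fails if it takes over 54 s, if anything falls off the work surface, if the arm or the gripper's body presses on something with over 40 N, if the wrist force passes 120 N, or if a joint passes its speed limit or range.

ROBOT

A 6-joint arm with a two-finger parallel gripper is mounted at the origin on the work surface; the furniture and walls round the work are solid. World frame = base frame: x ahead of the robot, y to its left, z up, the work surface at z = 0. Lengths are in mm, angles in rad, forces in N, time in s.
With the tool pointing down it reaches from about 400 to 925 mm from the base axis. Payload 12.5 kg.
Tool frame: the origin (TCP) lies midway between the tips of the shut fingers; the grasp point (between the pads) lies 19 mm behind it; z points along the fingers, y is the line along which they close (so a half turn about z gives the same grasp; the last joint's range is limited). The gripper opens to 95 mm and grips with 3 to 60 N. Pads are 20 mm wide; open, the fingers measure 119 mm over their backs; the gripper's body (75 mm by 180 mm) begins 59 mm behind the grasp point.
Start: joints at [-1.395, 0.491, 1.559, -0, 1.092, -0.106], TCP at [173.826, -600.359, 214.661] pointing down, gripper open.
Joint ranges: [-3.1, 3.1], [-0.84, 2.19], [0.05, 2.79], [-1.13, 4.28], [0.06, 2.93], [-2.69, 2.69]. Speed limits (rad/s): [2.22, 2.22, 2.79, 3.14, 3.14, 3.14].

INTERFACE

Orientations are given as [roll, pitch, yaw] about the fixed x, y, z axes, in that order (R = Rz(yaw) Ry(pitch) Rx(roll)).
In Python, from cell import state, read_camera, camera_info, env gives the robot as it stands.
- The arm moves only by the tool move_arm, never from a script. Its argument "commands" is a list of rows, each a list of 3 entries, a list of its own where there are three numbers: the shift along the world's x, y, z in cm, then the turn, a rotation vector about the world's x, y, z in degrees, then the opening, from 0 (shut) to 1 (fully open). A call has 1 to 10 rows; each row shifts and turns the commanded pose from where the row before left it; what a row does not reach is not made up. A row lasts 1/10 s, in which the tool goes at most 50 mm and 8.59 degrees, less where a joint would pass 70% of its speed; a pose out of reach is approached as far as the arm can. A call with a gripper value outside its range is refused whole. The fingers move at their own pace and stop on an object; the grip force is fixed at half the most. Time passes only in rows, so rows that do not move let the fingers close. It gives the time, the measured TCP pose, the force, the opening and the grip force at its end, in the units of the state.
- state(): the state, without advancing time (a new reading comes with each control period).
- read_camera(name): name is "side" or "top"; returns the picture (420x560x3 uint8, blue, green, red); there is no depth.
- camera_info(name): a dict with "K" (3x3 intrinsics, pixels), "k1" (the pictures are not rectified: a ray, as slopes to the right and down, at radius r is drawn at 1 + k1 r^2 times it, then the intrinsics apply), "cam_to_world" (4x4, takes a point from camera to world coordinates). Camera axes: x right, y down, z forward; pixel columns grow to the right and rows downward; lengths in mm; the calibration is good to about 2 mm. A picture is of the moment at which its call begins. camera_info takes no time and is no camera call.
- env.job_done(): hands the job in; it is judged then, once.
The state is a dict: "t": time; "joints": joint angles; "qvel": joint speeds; "tau": joint torques, N m; "eef_pos": TCP position; "tcp_rot": TCP orientation; "ft_force": force on the tool from outside, world axes, zero at the start; "moment": the same for the moment, N m; "opening": opening from 0.0 (shut) to 1.0 (fully open); "grip_force": force on a finger pad.
Only numpy, scipy, OpenCV 4.12 (cv2) and the standard library are available. Lean on these libraries where they do the work, as an engineer would, in place of code of your own. Each camera call takes 0.05 s, during which the arm holds its last target. There are 200 camera calls.

## Working session

There is one attempt and no reset: what is moved stays moved. The work goes in short steps, Python scripts to look and compute and a tool call to move; the robot and the scene stay as the last step left them, time stands still between calls to the robot, and variables do not carry over. Pictures are saved under pics/ and viewed, at most 10 in all, crops included, and the job is handed in when it is done.

Besides the shell and the picture viewer there is one more tool, called after "Request:" as name(argument=value, ...), one argument or row to a line, values as JSON. move_arm: Moves the arm, as the interface text tells. Its arguments: {"type":"object","properties":{"commands":{"type":"array"}},"required":["commands"]}

```bash
mkdir -p pics
cat > h.py <<'E'
import numpy as np, cv2
from cell import state, read_camera, camera_info, env
def ray(n,u,v):
    c=camera_info(n);K=np.array(c["K"]);T=np.array(c["cam_to_world"])
    d=np.linalg.inv(K)@[u,v,1];q=d[:2];rd=np.hypot(*q);r=rd
    for _ in range(30): r=rd/(1+c["k1"]*r*r)
    q=q*(r/rd if rd>0 else 1)
    return T[:3,3],T[:3,:3]@[q[0],q[1],1]
def onz(n,u,v,z):
    o,d=ray(n,u,v);return o+d*(z-o[2])/d[2]
def proj(n,p):
    c=camera_info(n);K=np.array(c["K"]);T=np.array(c["cam_to_world"])
    q=T[:3,:3].T@(np.array(p)-T[:3,3]);s=q[:2]/q[2];s=s*(1+c["k1"]*(s@s))
    return (K@[s[0],s[1],1])[:2]
def tri(a,b):
    (o1,d1),(o2,d2)=ray(*a),ray(*b)
    t=np.linalg.lstsq(np.c_[d1,-d2],o2-o1,rcond=None)[0]
    p,q=o1+t[0]*d1,o2+t[1]*d2
    return (p+q)/2,np.linalg.norm(p-q)
def snap(n,f):
    im=read_camera(n);cv2.imwrite("pics/"+f,im);return im
E
python3 - <<'E'
from h import *
for n in("top","side"):
    snap(n,n+"0.png");c=camera_info(n);print(n,np.round(c["K"],1).tolist(),c["k1"],np.round(c["cam_to_world"],3).tolist())
print(state())
E
```

```text
top [[390.3, 0.0, 275.7], [0.0, 390.3, 205.6], [0.0, 0.0, 1.0]] -0.08600728113780924 [[0.019, -0.98, 0.197, 357.296], [-1.0, -0.02, -0.002, -10.781], [0.006, -0.196, -0.98, 874.857], [0.0, 0.0, 0.0, 1.0]]
side [[416.7, 0.0, 278.4], [0.0, 416.7, 205.3], [0.0, 0.0, 1.0]] -0.01218461808406198 [[0.877, 0.275, -0.393, 869.084], [0.48, -0.525, 0.703, -659.284], [-0.013, -0.805, -0.593, 570.629], [0.0, 0.0, 0.0, 1.0]]
{'t': 0.1, 'joints': array([-1.39465690e+00,  4.91499261e-01,  1.55939184e+00, -1.49332784e-05,
        1.09171684e+00, -1.05609918e-01]), 'qvel': array([ 6.02945775e-04, -4.67491722e-03,  3.74484662e-04, -2.81506382e-04,
       -5.41646907e-04,  2.39654264e-05]), 'tau': array([ 2.40317939e-03, -6.13622475e+01, -2.58606148e+01,  6.93260715e-02,
        4.70046373e-02, -6.78043716e-05]), 'eef_pos': array([ 173.74615985, -600.13381382,  214.11905192]), 'tcp_rot': array([-3.14058162e+00, -9.38545867e-05,  2.81756189e-01]), 'ft_force': array([-0.76547546, -0.2588833 , -0.22658006]), 'moment': array([-0.00248655,  0.05109261, -0.04705644]), 'grip_force': 0.0, 'opening': 1.0003168213473055}
```

View pics/top0.png

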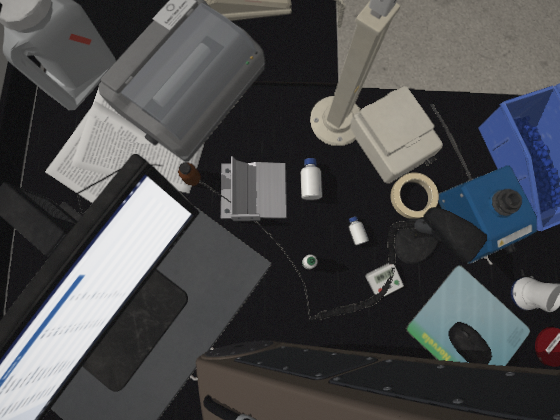

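View pics/side0.png

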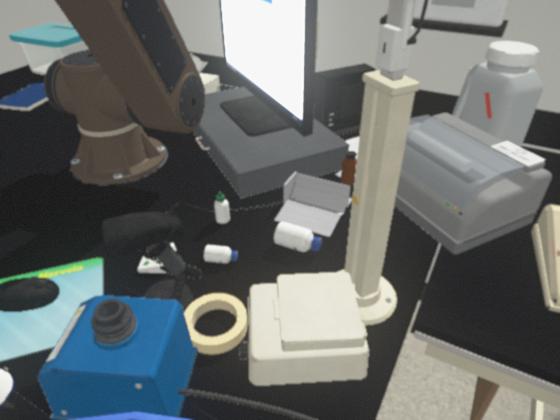

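The top view shows two white bottles with blue caps, at (311,178) and at (358,232). The one at (311,178) is clearly larger and lies in front of the cradle's ramp (252,190), so it fits the description. The amber bottle is at (189,174), the dropper at (309,262) and the timer at (384,280).

Run:
```python
from h import *
im=cv2.imread("pics/top0.png")
cv2.imwrite("pics/crop.png",cv2.resize(im[145:265,205:375],None,fx=4.6,fy=4.6,interpolation=cv2.INTER_CUBIC))
def rect(m,off):
    cs=cv2.findContours(m.astype(np.uint8),cv2.RETR_EXTERNAL,cv2.CHAIN_APPROX_NONE)[0]
    c=max(cs,key=cv2.contourArea);return cv2.boxPoints(cv2.minAreaRect(c))+off
h=cv2.cvtColor(im,cv2.COLOR_BGR2HSV)
sub=h[150:205,292:330]
white=(sub[...,2]>150)&(sub[...,1]<60); blue=(sub[...,1]>110)&(sub[...,2]>50)&(abs(sub[...,0].astype(int)-112)<15)
for nm,m in(("white",white),("blue",blue)):
    b=rect(m,np.array([292,150]));print(nm,b.round(1).tolist(),[onz("top",*p,23).round(1).tolist() for p in b])
sub=h[155:230,215:292]
g=sub[...,2]>75
b=rect(g,np.array([215,155]));print("cradle",b.round(1).tolist(),[onz("top",*p,0).round(1).tolist() for p in b])
for n,p,z in(("amber",(189,174),82),("drop",(309,262),75),("small",(358,232),15),("timer",(384,280),22)): print(n,onz("top",*p,z).round())
```

```text
white [[301.0, 167.0], [316.0, 167.0], [316.0, 196.0], [301.0, 196.0]] [[618.8, -68.8, 23.0], [619.5, -103.0, 23.0], [551.8, -102.8, 23.0], [551.1, -69.2, 23.0]]
blue [[304.0, 158.0], [315.0, 158.0], [315.0, 163.0], [304.0, 163.0]] [[640.4, -75.6, 23.0], [640.9, -100.8, 23.0], [629.0, -100.7, 23.0], [628.4, -75.6, 23.0]]
cradle [[220.0, 218.7], [221.2, 155.8], [286.1, 157.0], [284.9, 220.0]] [[499.6, 113.1, 0.0], [649.5, 117.5, 0.0], [649.5, -35.3, 0.0], [499.8, -34.6, 0.0]]
amber [581. 172.  82.]
drop [402. -83.  75.]
small [ 473. -198.   15.]
timer [ 368. -251.   22.]
```

View pics/crop.png

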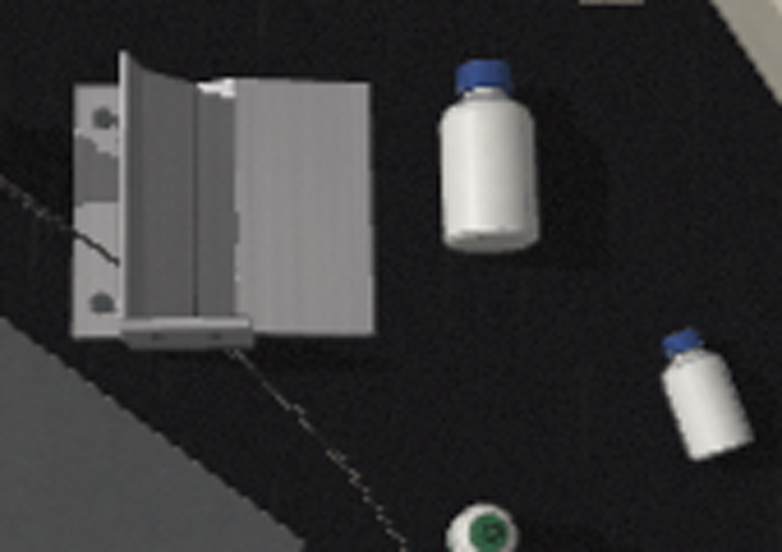

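Crop: the larger bottle spans crop x 441–538 and y 60–252, with its cap up at (484,75). The cradle has its ramp at x 237–373, its groove at x 125–237, and its end plate at y≈320–347, which is the base side. The larger bottle by the ramp is the right one.

Run:
```python
from h import *
P=lambda x,y,z:onz("top",x/4.6+205-.4,y/4.6+145-.4,z).round(1).tolist()
for n,x,y,z in(("ramp far",368,82,0),("ramp near",375,333,0),("foot far",74,85,2),("foot near",74,337,2),("lip far",235,80,11.5),("lip near",239,318,11.5),("V far",196,85,3),("V near",196,318,3),("wall top far",122,52,55),("wall top near",122,320,55),("plate top inner L",122,320,58),("plate inner R",252,318,58),
 ("bot L far",441,125,23),("bot R far",535,125,23),("bot L near",444,235,23),("bot R near",538,235,23),("cap L",456,75,23),("cap R",512,75,23),("cap top mid",484,60,37),("base top",491,233,46),("base bottom",491,252,0)): print(n,P(x,y,z))
```

```text
ramp far [636.1, -31.9, 0.0]
ramp near [506.7, -37.2, 0.0]
foot far [631.0, 117.4, 2.0]
foot near [501.4, 111.3, 2.0]
lip far [632.1, 35.2, 11.5]
lip near [510.9, 29.7, 11.5]
V far [631.8, 55.3, 3.0]
V near [511.9, 51.3, 3.0]
wall top far [631.3, 87.4, 55.0]
wall top near [501.1, 81.9, 55.0]
plate top inner L [500.5, 81.6, 58.0]
plate inner R [502.7, 21.5, 58.0]
bot L far [607.4, -67.6, 23.0]
bot R far [608.5, -114.1, 23.0]
bot L near [551.8, -69.4, 23.0]
bot R near [552.8, -115.3, 23.0]
cap L [633.4, -75.0, 23.0]
cap R [634.0, -102.8, 23.0]
cap top mid [636.9, -87.6, 37.0]
base top [548.0, -90.2, 46.0]
base bottom [548.9, -94.6, 0.0]
```

Request:
move_arm(
  commands=[
    [[2,2,1],[0,0,7.6],0.35],
    [[2,2,1],[0,0,7.6],0.35],
    [[2,2,1],[0,0,7.6],0.35],
    [[2,2,1],[0,0,7.6],0.35],
    [[2,2,1],[0,0,7.6],0.35],
    [[2,2,0],[0,0,7.6],0.35],
    [[2,2,0],[0,0,7.6],0.35],
    [[2,2,0],[0,0,7.6],0.35],
    [[2,2,0],[0,0,7.6],0.35],
    [[2,2,0],[0,0,7.6],0.35],
  ],
)

```text
t: 1.1
eef_pos: [374.5, -399.3, 264.4]
tcp_rot: [-3.141, -0.0, 1.614]
ft_force: [0.3, -1.5, -0.2]
opening: 0.351
grip_force: 0.0
```

Run:
```python
from h import *
s=state();print(s["eef_pos"],s["tcp_rot"],s["opening"],s["joints"])
for n,u,v,z in(("col L",326,118,0),("col R",350,118,0),("disc near",335,146,0),("scanner L",388,225,200),("scanner hi",440,207,200),("printer a",155,145,50),("printer b",186,158,50),("printer c",262,75,50),("box near L",378,180,60)): print(n,onz("top",u,v,z).round())
for a,b in(((195,215),(305,120)),((262,60),(395,115))): print(tri(("top",*a),("side",*b)))
```

```text
[ 374.48264138 -399.34463156  264.44662624] [-3.14141724e+00 -4.22349406e-04  1.61368207e+00] 0.35089220857691306 [-9.38226797e-01  3.31265299e-01  1.68300884e+00  9.85993201e-05
  1.12776708e+00 -9.81154860e-01]
col L [ 750. -130.    0.]
col R [ 752. -188.    0.]
disc near [ 680. -151.    0.]
scanner L [ 462. -211.  200.]
scanner hi [ 496. -307.  200.]
printer a [656. 261.  50.]
printer b [626. 188.  50.]
printer c [833.  25.  50.]
box near L [ 582. -234.   60.]
(array([486.15577348, 141.81026653, 158.39786908]), np.float64(14.349791161620347))
(array([726.41850509,  14.00287585, 275.31181595]), np.float64(9.852141907042881))
```

Request:
move_arm(
  commands=[
    [[2.55,3.17,0],[0,0,0],0.35],
    [[2.55,3.17,0],[0,0,0],0.35],
    [[2.55,3.17,0],[0,0,0],0.35],
    [[2.55,3.17,0],[0,0,0],0.35],
    [[2.55,3.17,0],[0,0,0],0.35],
    [[2.55,3.17,0],[0,0,0],0.35],
    [[2.55,3.17,0],[0,0,0],0.35],
    [[2.55,3.21,0],[0,0,0],0.35],
    [[0,0,-3],[0,0,0],0.35],
    [[0,0,-3],[0,0,0],0.35],
  ],
)

```text
t: 2.1
eef_pos: [578.5, -145.1, 204.0]
tcp_rot: [3.14, 0.0, 1.611]
ft_force: [0.2, -0.5, -0.2]
opening: 0.349
grip_force: 0.0
```

Request:
move_arm(
  commands=[
    [[0,0,-3],[0,0,0],0.35],
    [[0,0,-3],[0,0,0],0.35],
    [[0,0,-3],[0,0,0],0.35],
    [[0,0,-3],[0,0,0],0.35],
    [[0,0,-3],[0,0,0],0.35],
    [[0,0,-2],[0,0,0],0.35],
    [[0,0,-1],[0,0,0],0.35],
    [[0,0,-0.8],[0,0,0],0.35],
    [[0,0,0],[0,0,0],0.35],
  ],
)

```text
t: 3.0
eef_pos: [577.7, -146.3, 16.2]
tcp_rot: [-3.141, -0.0, 1.608]
ft_force: [0.2, -0.9, 0.4]
opening: 0.35
grip_force: 0.0
```

Request:
move_arm(
  commands=[
    [[0,0.3,0],[0,0,0],0.35],
    [[0,0.3,0],[0,0,0],0.35],
    [[0,0.3,0],[0,0,0],0.35],
    [[0,0.3,0],[0,0,0],0.35],
    [[0,0.3,0],[0,0,0],0.35],
    [[0,0.3,0],[0,0,0],0.35],
    [[0,0.3,0],[0,0,0],0.35],
    [[0,0.3,0],[0,0,0],0.35],
    [[0,0.3,0],[0,0,0],0.35],
    [[0,0.3,0],[0,0,0],0.35],
  ],
)

```text
t: 4.0
eef_pos: [577.8, -116.1, 16.6]
tcp_rot: [3.142, -0.0, 1.608]
ft_force: [0.3, 0.3, 0.3]
opening: 0.351
grip_force: 0.1
```

Request:
move_arm(
  commands=[
    [[0,0.3,0],[0,0,0],0.35],
    [[0,0.3,0],[0,0,0],0.35],
    [[0,0.3,0],[0,0,0],0.35],
    [[0,0.3,0],[0,0,0],0.35],
    [[0,0.3,0],[0,0,0],0.35],
    [[0,0.3,0],[0,0,0],0.35],
    [[0,0.3,0],[0,0,0],0.35],
    [[0,0.3,0],[0,0,0],0.35],
    [[0,0.3,0],[0,0,0],0.35],
    [[0,0.3,0],[0,0,0],0.35],
  ],
)

```text
t: 5.0
eef_pos: [577.8, -86.1, 16.7]
tcp_rot: [3.142, 0.0, 1.608]
ft_force: [-0.3, -0.4, -0.3]
opening: 0.348
grip_force: 0.1
```

```bash
cat >> h.py <<'E'
def blue(n,box):
    x0,y0,x1,y1=box;im=read_camera(n);h=cv2.cvtColor(im[y0:y1,x0:x1],cv2.COLOR_BGR2HSV).astype(int)
    m=((h[...,1]>110)&(h[...,2]>50)&(abs(h[...,0]-112)<15)).astype(np.uint8)
    k,_,st,ce=cv2.connectedComponentsWithStats(m)
    if k<2: return im,None
    i=1+np.argmax(st[1:,4]);return im,(ce[i]+[x0,y0],st[i])
E
python3 - <<'E'
from h import *
im,b=blue("top",(215,135,330,200));print("top",b,onz("top",*b[0],25) if b else 0)
im2,b2=blue("side",(290,185,345,255));print("side",b2)
a=cv2.resize(im[135:265,205:345],(560,520));c=cv2.resize(im2[150:280,250:370],None,fx=2,fy=2)
cv2.imwrite("pics/a.png",np.hstack([a,cv2.copyMakeBorder(c,0,260,0,0,0)]))
E
```

```text
top None 0
side (array([322.93548387, 231.80645161]), array([30, 41,  7, 12, 62], dtype=int32))
```

View pics/a.png

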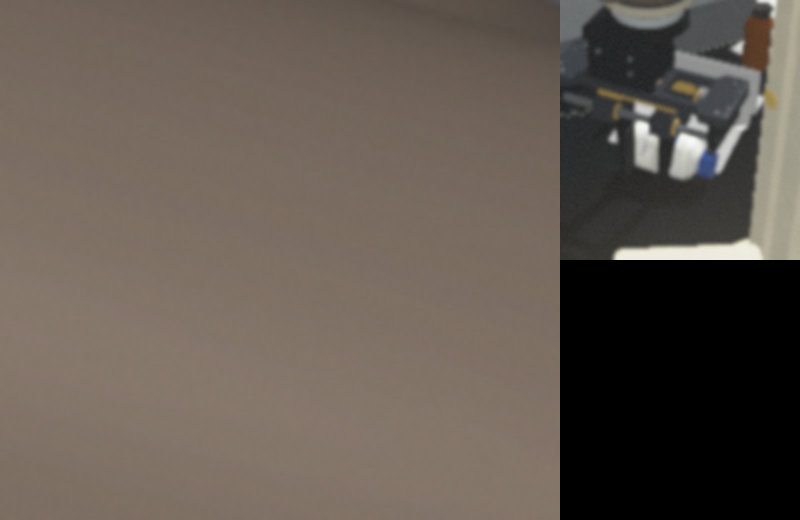

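The arm blocks the top camera. The side crop shows the bottle just ahead of the fingers, with its cap at side pixel (323,232), and it looks aligned. I'll keep pushing.

Request:
move_arm(
  commands=[
    [[0,0.3,0],[0,0,0],0.35],
    [[0,0.3,0],[0,0,0],0.35],
    [[0,0.3,0],[0,0,0],0.35],
    [[0,0.3,0],[0,0,0],0.35],
    [[0,0.3,0],[0,0,0],0.35],
    [[0,0.3,0],[0,0,0],0.35],
    [[0,0.3,0],[0,0,0],0.35],
    [[0,0.3,0],[0,0,0],0.35],
    [[0,0.3,0],[0,0,0],0.35],
    [[0,0.3,0],[0,0,0],0.35],
  ],
)

```text
t: 6.1
eef_pos: [578.7, -57.1, 17.5]
tcp_rot: [3.139, 0.001, 1.608]
ft_force: [-0.6, -7.8, 6.8]
opening: 0.352
grip_force: 3.8
```

Run:
```python
from h import *
print("prev",onz("side",322.9,231.8,23))
im,b=blue("side",(290,165,350,255));print(b,onz("side",*b[0],23) if b else 0)
```

```text
prev [629.56968041 -48.08614069  23.        ]
(array([328.86206897, 222.60344828]), array([36, 53,  7, 11, 58], dtype=int32)) [628.50840388 -14.86950058  23.        ]
```

Request:
move_arm(
  commands=[
    [[0,-0.4,0],[0,0,0],0.35],
    [[0,0,-1.1],[0,0,0],0.35],
    [[0,0.35,0.38],[0,0,0],0.35],
    [[0,0.35,0.38],[0,0,0],0.35],
    [[0,0.35,0.38],[0,0,0],0.35],
    [[0,0.35,0.38],[0,0,0],0.35],
    [[0,0.35,0.38],[0,0,0],0.35],
    [[0,0.35,0.38],[0,0,0],0.35],
  ],
)

```text
t: 6.95
eef_pos: [577.8, -39.0, 28.9]
tcp_rot: [3.141, 0.0, 1.609]
ft_force: [-1.5, -3.0, 2.0]
opening: 0.353
grip_force: 1.6
```

Run:
```python
from h import *
im,b=blue("side",(290,165,350,255));print(b,onz("side",*b[0],27) if b else 0)
```

```text
(array([331.70588235, 216.35294118]), array([39, 47,  7, 10, 51], dtype=int32)) [627.25531828   2.72175728  27.        ]
```

Request:
move_arm(
  commands=[
    [[0,-0.4,-1.0],[0,0,0],0.35],
    [[0,0,-0.9],[0,0,0],0.35],
    [[0,0.35,0.38],[0,0,0],0.35],
    [[0,0.35,0.38],[0,0,0],0.35],
    [[0,0.35,0.38],[0,0,0],0.35],
    [[0,0.35,0.38],[0,0,0],0.35],
    [[0,0.35,0.38],[0,0,0],0.35],
    [[0,0.35,0.38],[0,0,0],0.35],
  ],
)

```text
t: 7.8
eef_pos: [577.8, -21.9, 32.7]
tcp_rot: [3.141, 0.0, 1.609]
ft_force: [-0.1, -1.5, 0.6]
opening: 0.348
grip_force: 0.5
```

Run:
```python
from h import *
im,b=blue("side",(290,165,350,255));print(b,onz("side",*b[0],30) if b else 0)
```

```text
(array([334.60465116, 210.60465116]), array([42, 42,  7,  9, 43], dtype=int32)) [626.26971118  20.52028337  30.        ]
```

Request:
move_arm(
  commands=[
    [[0,-0.4,-1.0],[0,0,0],0.35],
    [[0,0,-0.8],[0,0,0],0.35],
    [[0,0.35,0.36],[0,0,0],0.35],
    [[0,0.35,0.36],[0,0,0],0.35],
    [[0,0.35,0.36],[0,0,0],0.35],
    [[0,0.35,0.36],[0,0,0],0.35],
    [[0,0.35,0.36],[0,0,0],0.35],
    [[0,0.35,0.36],[0,0,0],0.35],
  ],
)

```text
t: 8.65
eef_pos: [577.8, -5.1, 36.4]
tcp_rot: [3.141, 0.0, 1.609]
ft_force: [-1.7, -4.3, 4.2]
opening: 0.352
grip_force: 2.5
```

Run:
```python
from h import *
im,b=blue("side",(290,165,350,255));print(b,onz("side",*b[0],33) if b else 0)
```

```text
(array([337.04545455, 205.61363636]), array([44, 36,  8, 10, 44], dtype=int32)) [625.39932894  35.83514139  33.        ]
```

Request:
move_arm(
  commands=[
    [[0,-0.4,-1.0],[0,0,0],0.35],
    [[0,0,-0.6],[0,0,0],0.35],
    [[0,0.3,0.32],[0,0,0],0.35],
    [[0,0.3,0.32],[0,0,0],0.35],
    [[0,0.3,0.32],[0,0,0],0.35],
    [[0,0.3,0.32],[0,0,0],0.35],
    [[0,0.3,0.32],[0,0,0],0.35],
  ],
)

```text
t: 9.4
eef_pos: [577.7, 6.2, 36.1]
tcp_rot: [3.142, -0.0, 1.609]
ft_force: [1.0, 0.3, 0.5]
opening: 0.349
grip_force: 0.0
```

Run:
```python
from h import *
im,b=blue("side",(290,165,350,255));print(b,onz("side",*b[0],33) if b else 0)
```

```text
(array([340.15 , 202.025]), array([48, 33,  6, 10, 40], dtype=int32)) [626.37497989  51.31353863  33.        ]
```

Request:
move_arm(
  commands=[
    [[0,-1.5,0],[0,0,0],0.35],
    [[0,-1.5,3],[0,0,0],0.35],
    [[0,0,5],[0,0,0],0.35],
    [[0,0,5],[0,0,0],0.8],
    [[0,-2,5],[0,0,0],0.8],
    [[-2,-4,1],[0,0,-8.2],0.8],
    [[-2,-4,1],[0,0,-8.2],0.8],
    [[-2,-4,1],[0,0,-8.2],0.8],
    [[-2,-4,0],[0,0,-8.2],0.8],
    [[-2,-4,0],[0,0,-8.2],0.8],
  ],
)

```text
t: 10.45
eef_pos: [476.4, -245.1, 242.7]
tcp_rot: [3.141, -0.0, 0.887]
ft_force: [0.8, -0.3, 0.5]
opening: 0.79
grip_force: 0.0
```

Request:
move_arm(
  commands=[
    [[-1,-4,0],[0,0,-8.2],0.8],
    [[-1,-4,0],[0,0,-8.2],0.8],
    [[-1,-4,0],[0,0,-8.2],0.8],
    [[-1,-3,0],[0,0,-8.2],0.8],
    [[-1,-3,0],[0,0,-8.2],0.8],
    [[-1,-2,0],[0,0,-8.2],0.8],
  ],
)

```text
t: 11.05
eef_pos: [416.3, -445.4, 241.9]
tcp_rot: [-3.142, 0.0, 0.027]
ft_force: [0.4, -0.1, 0.2]
opening: 0.801
grip_force: 0.0
```

Run:
```python
from h import *
im=read_camera("top");im2=read_camera("side")
a=cv2.resize(im[145:265,165:305],(560,480),interpolation=cv2.INTER_CUBIC);c=cv2.resize(im2[150:270,260:320+50],(220,240))
cv2.imwrite("pics/b.png",np.hstack([a,cv2.copyMakeBorder(c,0,240,0,0,0)]))
```

```text
(no output)
```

View pics/b.png

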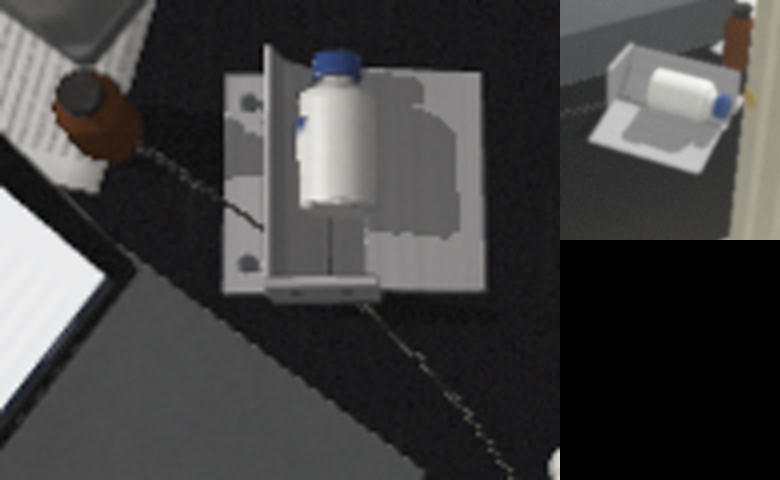

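The bottle lies in the groove: crop body x 298–378, cap end at (336,50), base at y≈210, with the end plate at y≈280. Next is the cap push.

Run:
```python
from h import *
for n,x,y,z in(("cap top",336,50,44),("capL",313,65,30),("capR",361,65,30),("botL",299,190,30),("botR",377,190,30),("base",338,205,50)): print(n,onz("top",x/4+165-.4,y/4+145-.4,z).round(1))
```

```text
cap top [632.9  49.6  44. ]
capL [628.4  63.3  30. ]
capR [628.9  36.2  30. ]
botL [555.6  68.5  30. ]
botR [556.5  25.1  30. ]
base [543.   45.2  50. ]
```

Request:
move_arm(
  commands=[
    [[0.84,4.2,0],[0,0,0],0.8],
    [[0.84,4.2,0],[0,0,0],0.8],
    [[0.84,4.2,0],[0,0,0],0.8],
    [[0.84,4.2,0],[0,0,0],0.8],
    [[0.84,4.2,0],[0,0,0],0.8],
    [[0.84,4.2,0],[0,0,0],0.8],
    [[0.84,4.2,0],[0,0,0],0.8],
    [[0.84,4.2,0],[0,0,0],0.8],
    [[0.84,4.2,0],[0,0,0],0.8],
    [[0.84,4.2,0],[0,0,0],0.8],
  ],
)

```text
t: 12.15
eef_pos: [501.5, -20.9, 242.4]
tcp_rot: [3.142, -0.0, 0.037]
ft_force: [0.5, -0.2, -0.6]
opening: 0.803
grip_force: 0.0
```

Request:
move_arm(
  commands=[
    [[4,0.9,0],[0,0,0],0.8],
    [[4,0.9,0],[0,0,0],0.8],
    [[4,0.9,0],[0,0,0],0.8],
    [[3.5,0,0],[0,0,0],0.8],
    [[0,0,-4],[0,0,0],0.8],
    [[0,0,-4],[0,0,0],0.8],
    [[0,0,-4],[0,0,0],0.8],
    [[0,0,-3],[0,0,0],0.8],
    [[0,0,0],[0,0,0],0.8],
  ],
)

```text
t: 13.05
eef_pos: [654.5, 4.5, 88.4]
tcp_rot: [-3.141, 0.007, 0.037]
ft_force: [-0.5, 0.7, 0.7]
opening: 0.801
grip_force: 0.0
```

Request:
move_arm(
  commands=[
    [[0.2,0.1,-2],[0,0,0],0.8],
    [[0,0,-2],[0,0,0],0.8],
    [[0,0,-1.6],[0,0,0],0.8],
    [[0,0,-1],[0,0,0],0.8],
    [[0,0,0],[0,0,0],0.8],
  ],
)

```text
t: 13.55
eef_pos: [658.5, 5.1, 25.8]
tcp_rot: [-3.142, 0.001, 0.035]
ft_force: [-0.2, -0.6, -0.4]
opening: 0.8
grip_force: 0.0
```

Run:
```python
from h import *
im2=read_camera("side")
cv2.imwrite("pics/c.png",cv2.resize(im2[120:270,240:380],None,fx=3.5,fy=3.5))
```

```text
(no output)
```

View pics/c.png

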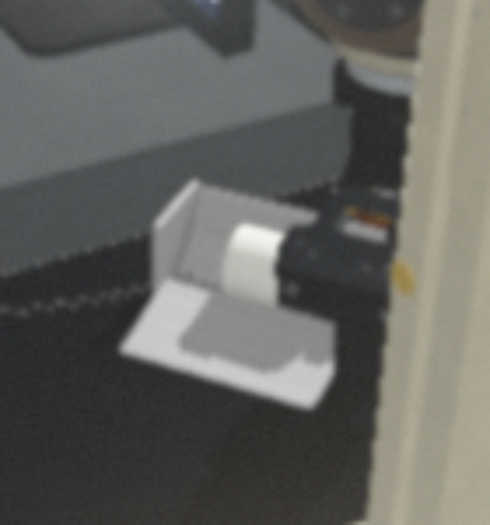

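Request:
move_arm(
  commands=[
    [[-0.3,0,-0.3],[0,0,0],0.8],
    [[-0.3,0,0],[0,0,0],0.8],
    [[-0.3,0,0],[0,0,0],0.8],
    [[-0.3,0,0],[0,0,0],0.8],
    [[-0.3,0,0],[0,0,0],0.8],
    [[-0.3,-0.02,0],[0,0,0],0.8],
    [[-0.3,-0.02,0],[0,0,0],0.8],
    [[-0.3,-0.02,0],[0,0,0],0.8],
    [[-0.3,-0.02,0],[0,0,0],0.8],
    [[-0.3,-0.02,0],[0,0,0],0.8],
  ],
)

```text
t: 14.6
eef_pos: [628.7, 4.1, 23.3]
tcp_rot: [3.142, -0.0, 0.034]
ft_force: [2.5, 0.9, 1.0]
opening: 0.8
grip_force: 1.2
```

Request:
move_arm(
  commands=[
    [[-0.2,-0.01,0],[0,0,0],0.8],
    [[-0.2,-0.01,0],[0,0,0],0.8],
    [[-0.2,-0.01,0],[0,0,0],0.8],
    [[-0.2,-0.01,0],[0,0,0],0.8],
    [[-0.2,-0.01,0],[0,0,0],0.8],
    [[-0.2,0,0],[0,0,0],0.8],
  ],
)

```text
t: 15.2
eef_pos: [616.6, 3.6, 23.2]
tcp_rot: [3.142, 0.0, 0.034]
ft_force: [2.2, 0.9, 2.0]
opening: 0.798
grip_force: 1.1
```

Run:
```python
from h import *
im2=read_camera("side")
cv2.imwrite("pics/d.png",cv2.resize(im2[120:270,240:380],None,fx=3.5,fy=3.5))
```

```text
(no output)
```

View pics/d.png

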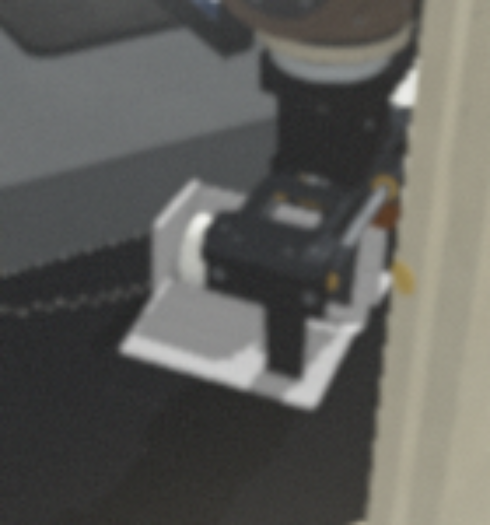

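The bottle is sliding under about 2 N, and its base, at crop x≈190, is getting close to the plate.

Request:
move_arm(
  commands=[
    [[-0.2,-0.01,0],[0,0,0],0.8],
    [[-0.2,-0.01,0],[0,0,0],0.8],
    [[-0.2,-0.01,0],[0,0,0],0.8],
    [[-0.15,-0.01,0],[0,0,0],0.8],
  ],
)

```text
t: 15.65
eef_pos: [609.1, 3.2, 23.3]
tcp_rot: [3.142, 0.0, 0.034]
ft_force: [2.4, 1.3, 0.8]
opening: 0.805
grip_force: 1.0
```

Request:
move_arm(
  commands=[
    [[-0.1,0,0],[0,0,0],0.8],
    [[-0.1,0,0],[0,0,0],0.8],
  ],
)

```text
t: 15.85
eef_pos: [607.2, 3.2, 23.3]
tcp_rot: [3.141, 0.0, 0.034]
ft_force: [2.0, -0.6, -0.5]
opening: 0.805
grip_force: 0.9
```

Request:
move_arm(
  commands=[
    [[-0.1,0,0],[0,0,0],0.8],
    [[-0.1,0,0],[0,0,0],0.8],
  ],
)

```text
t: 16.05
eef_pos: [605.5, 3.1, 23.3]
tcp_rot: [3.141, -0.001, 0.034]
ft_force: [5.6, 1.2, -0.6]
opening: 0.802
grip_force: 2.9
```

Request:
move_arm(
  commands=[
    [[-0.05,0,0],[0,0,0],0.8],
  ],
)

```text
t: 16.15
eef_pos: [605.5, 3.2, 23.4]
tcp_rot: [3.141, -0.002, 0.034]
ft_force: [5.5, 0.0, -2.5]
opening: 0.8
grip_force: 3.2
```

The tool has stopped and the force has risen, so the base is against the plate. I'll retreat and check.

Request:
move_arm(
  commands=[
    [[0.3,0,0],[0,0,0],0.8],
    [[1,0,0],[0,0,0],0.8],
    [[2,0,0],[0,0,0],0.8],
    [[1.5,0,0],[0,0,0],0.8],
    [[0,0,3],[0,0,0],0.8],
    [[0,0,4],[0,0,0],0.8],
    [[0,0,5],[0,0,0],0.8],
    [[0,0,5],[0,0,0],0.8],
    [[0,0,5],[0,0,0],0.8],
    [[-4,0,0],[0,0,0],0.8],
  ],
)

```text
t: 17.15
eef_pos: [618.1, 2.6, 250.3]
tcp_rot: [3.14, -0.013, 0.034]
ft_force: [-1.2, 0.4, 0.1]
opening: 0.801
grip_force: 0.0
```

Request:
move_arm(
  commands=[
    [[-4,-1,0],[0,0,0],0.8],
    [[-4,-2,0],[0,0,0],0.8],
    [[-2,-4.5,0],[0,0,0],0.8],
    [[-1,-4.7,0],[0,0,0],0.8],
    [[-1,-4.7,0],[0,0,0],0.8],
    [[-1,-4.7,0],[0,0,0],0.8],
    [[-1,-4.7,0],[0,0,0],0.8],
    [[-1,-4.7,0],[0,0,0],0.8],
    [[-1,-4.7,0],[0,0,0],0.8],
    [[-1,-4.7,0],[0,0,0],0.8],
  ],
)

```text
t: 18.15
eef_pos: [442.2, -402.9, 243.4]
tcp_rot: [-3.141, 0.001, 0.034]
ft_force: [0.7, 0.6, 0.3]
opening: 0.801
grip_force: 0.0
```

Run:
```python
from h import *
im=read_camera("top");im2=read_camera("side")
a=cv2.resize(im[145:295,165:325],(560,525),interpolation=cv2.INTER_CUBIC);c=cv2.resize(im2[150:270,260:370],(220,240))
cv2.imwrite("pics/e.png",np.hstack([a,cv2.copyMakeBorder(c,0,285,0,0,0)]))
print(state()["eef_pos"])
```

```text
[ 441.39808463 -405.72767931  242.63655199]
```

View pics/e.png

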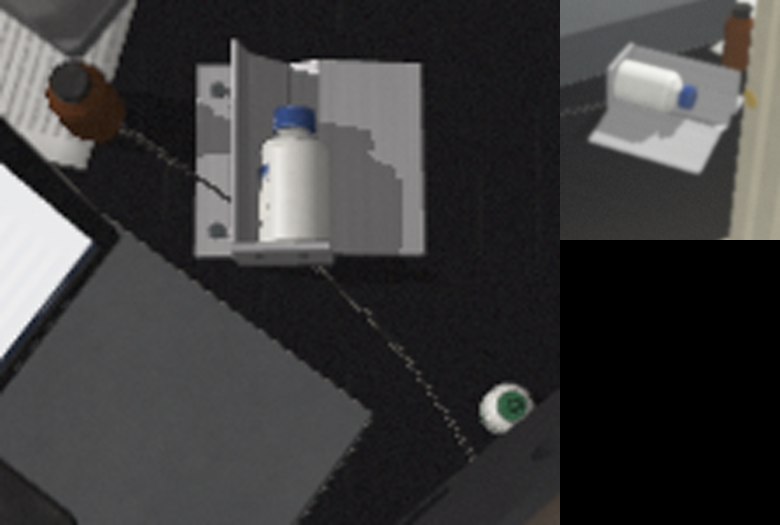

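The bottle lies in the groove with its base against the plate (crop (295,242)), and its cap end is at (294,105). The amber bottle and the dropper are where they were.

Run:
```python
from h import *
print(onz("top",294/3.5+165-.4,105/3.5+145-.4,44).round(1))
print(env.job_done())
```

```text
[592.4  48.2  44. ]
the job is handed in; nothing more can be done
None
```

I rolled the bottle up the ramp into the groove and slid it until its base met the end plate (cap end measured at x≈592 mm, about 594 expected), then handed the job in at about 18 s; the amber and dropper bottles looked unmoved in the last picture, the timer was not in it, and the arm went nowhere near the timer at low height.

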